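# Trip-test the wet saw's safety switch and set its water valve two turns open

## Task

Ready the wet tile saw's supplies: press the test button on the safety-switch box so that its lever drops, then lift the lever fully back up so that it stays. Then close the water valve with its handwheel (clockwise from above) until it stops, open it again by exactly two full turns, and finish there with the gripper still gripping the wheel's upright handle, not letting go; leave the other things on the table where they are.

Things in the scene. Friction and masses are not known exactly. Their poses are not given: they have to be found in the camera images.
- switch_box: Grey metal box fixed to the table, 120 (x) x 170 (y) x 70 (z) mm, origin at the centre of its underside. Its -x side faces roughly towards the robot. On its top: the test button towards its +y end and the lever towards its -y end, 85 mm apart.
- button_top (a point): Centre of the top of the round white test button (diameter 26 mm), which stands 14 mm above the box's top. It is pressed straight down; travel 6 mm, about 5 N in all; it springs back.
- test_button (a joint): Travel of the test button in m: 0 released, 0.006 fully down. Beyond about 0.0035 it has tipped the lever off its balance.
- lever_grip (a point): Point in the lever's black grip (a block 12 mm wide along the box's y, 16 mm thick and 32 mm along the lever), 60 mm from the hinge and 14 mm short of the lever's end. It lies about 114 mm above the table when the lever is up and about 90 mm, 19 mm beyond the box's -x face, when dropped.
- lever_hinge (a point): Hinge point of the lever (fixed to the box): 55 mm above the table; the hinge axis is the box's y axis. The lever reaches 74 mm from here to its end.
- lever (a joint): Angle of the lever in rad. 0: fully up, leaning 0.18 rad past vertical to the box's +x side, where its own weight keeps it; 1.13: dropped, leaning 0.95 rad from vertical to the box's -x side. It moves freely (about 1 N at the grip) and falls to whichever side of vertical (0.18) it is on.
- wheel_centre (a point): Centre of the handwheel, on its vertical axis, 98 mm above the table, at the mid-height of the rim (fixed to the brass valve, which is bolted to the table). The dark steel wheel is 112 mm across, rim 12 mm thick, three spokes; its hub stands up to 16 mm above this point.
- valve: The brass valve below the wheel on its 110 mm square foot plate, fixed to the table; origin at the centre of the plate's underside. With the wheel at its closed stop the handle lies in the direction of this body's +x axis from the wheel's axis.
- handwheel (a joint): Angle of the handwheel in rad: 0 is the closed stop, positive is anticlockwise from above (opening), so two full turns open is 12.57. It goes beyond (to 22). Turning takes about 2 N at the handle; it stays where it is left. It starts somewhat less than one turn open.
- handle_mid (a point): Point on the axis of the upright black handle, 30 mm above the handle's foot, 38 mm above wheel_centre, 50 mm from the wheel's axis: a good place to grip.
- crank_handle: The upright black handle on the rim: diameter 20 mm, 50 mm tall, its foot 106 mm and its top 156 mm above the table; it spins freely about its own vertical axis, so a gripper can hold it and go round without turning. Origin at the centre of its foot.
- glue_bottle: Bystander: brown-red bottle, 52 mm across, 130 mm tall, loose, standing; origin under its centre.
- clay_tile: Bystander: loose terracotta tile 60 x 60 x 10 mm lying flat; origin under its centre.
- shard_tub: Bystander: loose grey tub 120 x 150 x 50 mm with blue tile shards; origin under its centre.
- hammer: Bystander: loose hammer lying on the table; origin under it.
Not all that is in view belongs to the job. Leave any blue look-alike of the valve alone.

How it is judged:
On the way, in this order (a step that is already met when the one before it is completed fails the run):
1. the test button is pressed while the lever is still near its upper side (value of joint test_button above 0.003 m and value of joint lever below 0.9 rad).
2. the lever has dropped (value of joint lever above 1.05 rad), for 0.1 s.
3. the lever is fully back up, stays there and has been let go (value of joint lever below 0.06 rad and contact force between the fingers and lever below 0.2 N), for 0.2 s.
4. the handwheel is turned to its closed stop (value of joint handwheel below 0.06 rad), for 0.1 s.
At the end, for the whole second after the job is handed in: The handwheel stands two turns (12.57 rad, within 0.25 rad or about 14 degrees) from its closed stop and is still; the gripper is gripping the handle (more than 4 N, the handle's axis within 15 mm of the grasp point, seen from above); the lever is up (below 0.06 rad) and the test button released (value of joint handwheel between 12.316 and 12.816 rad and velocity of joint handwheel between -0.05 and 0.05 rad/s and contact force between the fingers and crank_handle above 4 N and horizontal distance between the grasp point and handle_mid below 0.015 m and value of joint lever below 0.06 rad and value of joint test_button below 0.002 m); the arm keeps its last pose, push and grip.
It fails at once if the glue bottle is shifted by more than 30 mm (distance of glue_bottle from where it was at the start of the episode above 0.03 m).
It fails at once if the clay tile is shifted by more than 30 mm (distance of clay_tile from where it was at the start of the episode above 0.03 m).
It fails at once if the shard tub is shifted by more than 30 mm (distance of shard_tub from where it was at the start of the episode above 0.03 m).
It fails at once if the hammer is shifted by more than 30 mm (distance of hammer from where it was at the start of the episode above 0.03 m).
It also fails if it takes over 72 s, if anything falls off the work surface, if the arm or the gripper's body presses on something with over 40 N, if the wrist force passes 120 N, or if a joint passes its speed limit or range.

## Robot

A 6-joint arm with a two-finger parallel gripper is mounted at the origin on the work surface. World frame = base frame: x ahead of the robot, y to its left, z up, the work surface at z = 0. Lengths are in m, angles in rad, forces in N, time in s.
With the tool pointing down it reaches from about 0.425 to 1.125 m from the base axis. Payload 14.9 kg.
Tool frame: the origin (TCP) lies between the finger pads; the fingertips stand 25 mm ahead of it and the grasp point (between the pads) lies 6 mm ahead of it; z points along the fingers, y is the direction in which the jaws open and shut (so a half turn about z gives the same grasp; the last joint's range is limited). The gripper opens to 91 mm and grips with 3 to 60 N. Pads are 32 mm wide; open, the fingers measure 118 mm over their backs; the gripper's body (76 mm by 178 mm) begins 60 mm behind the grasp point.
Start: joints at [1.095, 0.379, 1.734, -0, 1.028, -0.033], TCP at [0.3, 0.632, 0.239] pointing down, gripper open.
Joint ranges: [-2.77, 2.77], [-0.74, 2.19], [0, 2.66], [-1.06, 4.2], [0.31, 2.87], [-3.08, 3.08]. Speed limits (rad/s): [1.89, 1.89, 2.39, 3.14, 3.14, 3.14].

## Interface

Orientations are given as a 3x3 rotation matrix whose columns are the frame's x, y, z axes.
In Python, from bench import arm gives the robot as it stands. The module is installed in compiled form; this text tells all that it offers.
- The arm moves only by the tool arm_command, never from a script. Its argument "targets" is one flat list of numbers, 6 for each row, row after row: the shift along the tool's x, y, z in mm, then the turn, a rotation vector about the tool's x, y, z in degrees. In form: [x, y, z, ax, ay, az, x, y, z, ax, ay, az, ...]. A call has 1 to 10 rows; each row is the pose to reach, as a shift and turn from the pose measured when the call began, along the tool's axes at that moment; what a row does not reach only later rows make up. A row lasts 1/12 s, in which the tool goes at most 41.7 mm and 7.16 degrees, less where a joint would pass 70% of its speed; a pose out of reach is approached as far as the arm can. A call with a gripper value outside its range is refused whole. "grip" is the closure, from 0 (fully open) to 1 (shut), set as the call begins (left out, the last holds). The fingers move at their own pace and stop on an object; "grip_force" is the grip in N (left out, the last holds). Time passes only in rows, so rows that repeat a pose let the fingers close. It gives the time, the measured TCP pose, the force and the opening at its end, in the units of the state.
- arm.get_obs(): the state, without advancing time (a new reading comes with each control period).
- arm.capture(name): name is "side" or "top"; returns the picture (480x640x3 uint8, red, green, blue); there is no depth.
- arm.camera_model(name): a dict with "K" (3x3 intrinsics, pixels), "position" and "attitude" of the camera in the world. Camera axes: x right, y up, looking along -z (the intrinsics and any distortion apply to the point x, -y, -z); pixel columns grow to the right and rows downward; lengths in m; the calibration is good to about 2 mm. A picture is of the moment at which its call begins. camera_model takes no time and is no camera call.
- arm.job_done(): hands the job in, once; it reports no verdict.
Trained networks look in the newest picture that a camera, given by its name, has taken for a name from the list of things; names that differ only in an ending like _2 or _b are one class to them, and where a whole thing is asked for, a point or a joint stands for the part that bears it (a point fixed in the world has none). Each returns a list of dicts, best first, with "conf" (0 to 1); they miss things now and then, are a little off and sometimes report something else, mostly with a low value. They report only what shows in the picture. A call takes as long as a camera call. They do not tell look-alikes from the thing itself.
- arm.search_frame(label, camera): "box" ([left, top, width, height] in pixels, round what is visible of it).
- arm.place_of(label, camera): "uv" ([column, row] in pixels: a listed point, or the origin of a listed thing).
The state is a dict: "t": time; "joint_pos": joint angles; "joint_velocities": joint speeds; "effort": joint torques, N m; "tool_pos": TCP position; "eef_rot": TCP orientation; "force": force on the tool from outside, world axes, zero at the start; "moment": the same for the moment, N m; "finger_gap": finger opening in m.
Only numpy, scipy, OpenCV 4.12 (cv2) and the standard library are available. Lean on these libraries where they do the work, as an engineer would, in place of code of your own. Each camera call takes 0.05 s, during which the arm holds its last target. There are 200 camera calls.

## Working session

There is one attempt and no reset: what is moved stays moved. The work goes in short steps, Python scripts to look and compute and a tool call to move; the robot and the scene stay as the last step left them, time stands still between calls to the robot, and variables do not carry over. Pictures are saved under pics/ and viewed, about 8 in all and at most 12, crops included, and the job is handed in when it is done.

Besides the shell and the picture viewer there is one more tool, called after "Emit:" as name(argument=value, ...) on one line, values as JSON. arm_command: Moves the arm, as the interface text tells. Its arguments: {"type":"object","properties":{"targets":{"type":"array","items":{"type":"number"}},"grip":{"type":"number"},"grip_force":{"type":"number"}},"required":["targets"]}

```bash
mkdir -p pics; python3 - <<'E'
from bench import arm
import cv2,numpy as np
for c in("top","side"):
    im=arm.capture(c);cv2.imwrite(f"pics/{c}0.png",im[:,:,::-1])
    m=arm.camera_model(c);print(c,m)
    for l in["button_top","lever_grip","lever_hinge","wheel_centre","valve","handle_mid","switch_box","crank_handle","glue_bottle","clay_tile","shard_tub","hammer"]:
        print(l,[(np.round(d["uv"],1).tolist(),round(d["conf"],2)) for d in arm.place_of(l,c)[:4]])
o=arm.get_obs();print(o["tool_pos"],o["eef_rot"],o["t"],o["finger_gap"])
E
```

```text
top {'K': array([[440.48227682,   0.        , 322.94167027],
       [  0.        , 440.48227682, 245.63597471],
       [  0.        ,   0.        ,   1.        ]]), 'position': array([ 0.30421196, -0.00757808,  0.99962992]), 'attitude': array([[-0.01647693,  0.98217288, -0.18725634],
       [-0.99982267, -0.0178926 , -0.00587225],
       [-0.00911807,  0.18712638,  0.98229353]])}
button_top [([389.1, 219.9], 0.7)]
lever_grip [([431.4, 217.7], 0.6), ([137.5, 259.1], 0.57)]
lever_hinge [([427.2, 226.7], 0.92), ([229.8, 223.3], 0.52)]
wheel_centre [([235.7, 312.6], 0.72), ([409.1, 323.3], 0.62), ([424.2, 225.2], 0.62), ([121.6, 353.8], 0.61)]
valve [([143.9, 351.6], 0.9), ([154.5, 169.7], 0.89), ([225.7, 221.1], 0.67), ([400.7, 324.3], 0.62)]
handle_mid [([111.7, 328.8], 0.62), ([186.5, 202.1], 0.61), ([232.2, 288.9], 0.6), ([407.2, 298.0], 0.55)]
switch_box [([402.4, 227.9], 0.95)]
crank_handle [([117.1, 325.1], 0.72), ([403.1, 300.4], 0.68), ([191.8, 207.1], 0.5), ([238.5, 291.1], 0.49)]
glue_bottle [([323.7, 173.9], 0.95)]
clay_tile [([326.3, 267.8], 0.89)]
shard_tub [([139.3, 258.4]
[... 733 characters left out ...]
 ([175.6, 243.9], 0.88), ([294.6, 236.0], 0.71)]
handle_mid [([320.2, 322.1], 0.76), ([386.1, 332.1], 0.71), ([244.9, 230.8], 0.62), ([284.3, 188.8], 0.54)]
switch_box [([384.7, 333.1], 0.64)]
crank_handle [([321.1, 333.6], 0.78), ([183.5, 204.4], 0.71), ([250.3, 239.8], 0.59), ([311.9, 163.1], 0.49)]
glue_bottle [([377.0, 265.8], 0.68), ([288.2, 200.2], 0.52)]
clay_tile [([309.7, 304.0], 0.77)]
shard_tub [([232.3, 214.0], 0.9), ([292.9, 209.1], 0.62)]
hammer [([428.6, 454.1], 0.7)]
[0.29993135 0.63249107 0.23890443] [[-9.03568228e-01  4.28444228e-01 -7.76265708e-06]
 [ 4.28444228e-01  9.03568228e-01 -3.82904192e-05]
 [-9.39121879e-06 -3.79238718e-05 -9.99999999e-01]] 1.3 0.09084136293492906
```

View pics/top0.png

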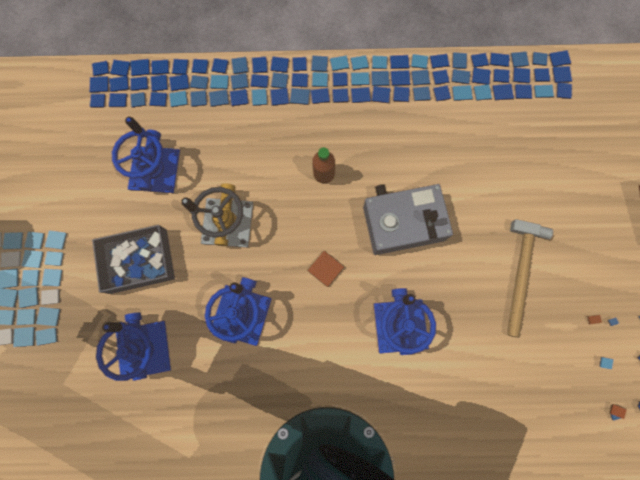

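View pics/side0.png

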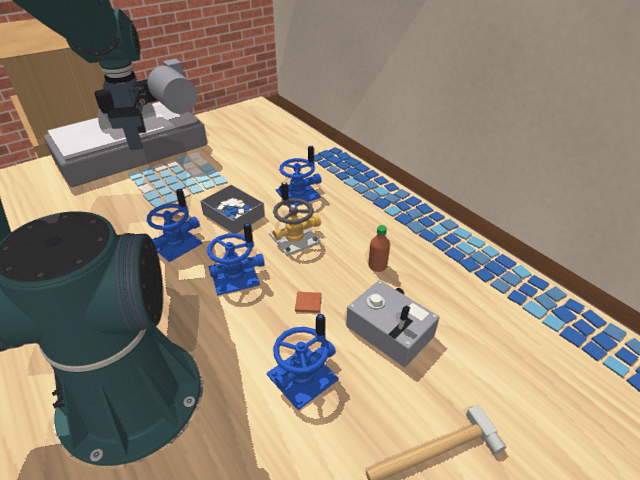

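Top view: the brass valve with its dark wheel is at about (219,213), and the only grey box at (408,220). The four others, at (137,155), (235,315), (125,352) and (408,328), are blue look-alikes, so I take the brass one. I'll confirm it in an enlarged crop.

```bash
python3 - <<'E'
import cv2,numpy as np
t=cv2.imread("pics/top0.png");s=cv2.imread("pics/side0.png")
f=lambda im,x,y:cv2.resize(im[y:y+75,x:x+100],(400,300),interpolation=cv2.INTER_CUBIC)
cv2.imwrite("pics/crop.png",np.vstack([np.hstack([f(t,170,175),f(t,360,180)]),np.hstack([f(s,250,180),f(s,345,275)])]))
E
```

```text
(no output)
```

View pics/crop.png

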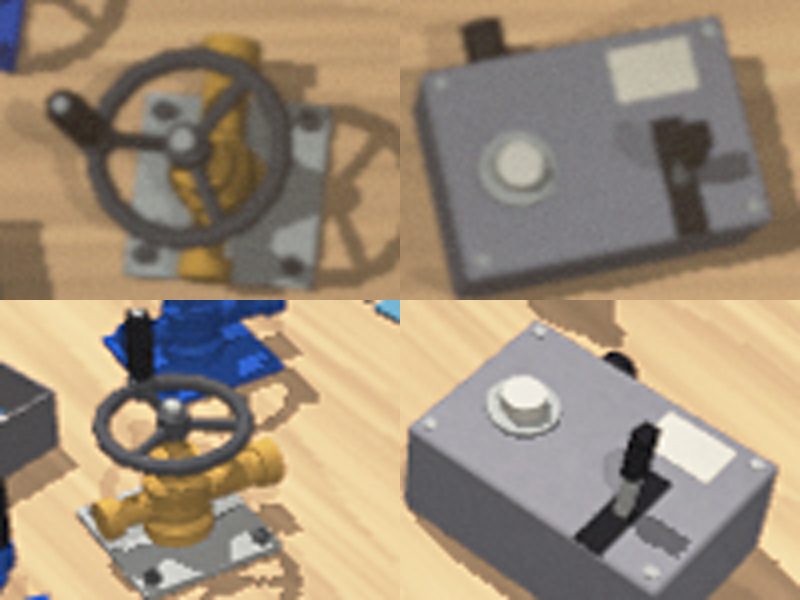

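The crop confirms a brass valve with a dark steel wheel (handle top at top-view (185,201), side-view (284,183)) and the grey box (button at (390,220), lever up at its right end).

```bash
cat > h.py <<'E'
from bench import arm
import numpy as np
from scipy.optimize import least_squares
M={c:arm.camera_model(c) for c in("top","side")}
def ray(c,uv):
    m=M[c];d=np.linalg.inv(m["K"])@[uv[0],uv[1],1];return m["attitude"]@(d*[1,-1,-1])
def atz(c,uv,z):
    d=ray(c,uv);p=M[c]["position"];return p+d*(z-p[2])/d[2]
def proj(c,X):
    m=M[c];v=m["attitude"].T@(np.array(X)-m["position"])*[1,-1,-1];v=m["K"]@v;return v[:2]/v[2]
def tri(a,b):
    r=least_squares(lambda X:np.r_[proj("top",X)-a,proj("side",X)-b],[.5,0,.1]);return r.x,abs(r.fun).max()
E
python3 - <<'E'
from h import *
np.set_printoptions(precision=4,suppress=True)
for n,a,b,z in[("wheel",(217.7,211.8),(293.3,211.2),.098),("hub",(216,210),(293.3,205.8),.114),("handletop",(185.5,201),(284.5,183),.156),("button",(390,220.5),(376,297.5),.084),("lever",(431.4,217.7),(401.9,309.8),.114)]:
    print(n,tri(a,b),atz("top",a,z),atz("side",b,z))
c=[atz("top",u,.07) for u in[(367.5,199.5),(438,184.5),(452.5,232.5),(377.5,248)]]
print("box",np.array(c),np.mean(c,0))
for i in range(4):d=c[(i+1)%4]-c[i];print(np.hypot(*d[:2]),np.degrees(np.arctan2(d[1],d[0])))
c=[atz("top",u,.01) for u in[(207.5,198.75),(253,202),(248,246),(201,243)]]
print("plate",np.mean(c,0))
for i in range(4):d=c[(i+1)%4]-c[i];print(np.hypot(*d[:2]),np.degrees(np.arctan2(d[1],d[0])))
for l,u,s in[("glue",(323.7,173.9),(377,265.8)),("tub",(139.3,258.4),(232.3,214)),("tile",(326,268),(309.7,304))]:print(l,atz("top",u,0),atz("side",s,0))
for l,u,z in[("blueTL handle",(132,124),.156),("blueTLw",(137,155),.098),("blueBLhandle",(236,288),.156)]:print(l,atz("top",u,z))
E
```

```text
wheel (array([0.5541, 0.2198, 0.0965]), np.float64(0.34190193140193514)) [0.5532 0.2196 0.098 ] [0.5539 0.2178 0.098 ]
hub (array([0.5532, 0.2185, 0.1156]), np.float64(0.6141203622582339)) [0.5527 0.2193 0.114 ] [0.556  0.2199 0.114 ]
handletop (array([0.5603, 0.2685, 0.1596]), np.float64(0.5265313601989874)) [0.5606 0.27   0.156 ] [0.5646 0.2729 0.156 ]
button (array([ 0.5314, -0.1466,  0.0838]), np.float64(0.26942684288724195)) [ 0.5308 -0.1462  0.084 ] [ 0.5319 -0.1469  0.084 ]
lever (array([ 0.5276, -0.2269,  0.1183]), np.float64(0.4779616493636354)) [ 0.5277 -0.2274  0.114 ] [ 0.5317 -0.2247  0.114 ]
box [[ 0.5825 -0.1013  0.07  ]
 [ 0.6138 -0.2575  0.07  ]
 [ 0.5052 -0.2816  0.07  ]
 [ 0.4741 -0.1189  0.07  ]] [ 0.5439 -0.1898  0.07  ]
0.15934626093033522 -78.67145257324289
0.11128870997717971 -167.48869124325464
0.16568597718332065 100.78907393969047
0.1097791773819772 9.222030913951844
plate [0.5521 0.2187 0.01  ]
0.1071976481711867 -95.32021375687152
0.10487661675234171 174.48484668635234
0.10853598226377066 85.25371927839785
0.10597667020833242 -6.233788127433345
glue [ 0.6688 -0.0063  0.    ] [ 0.669  -0.0077 -0.    ]
tub [0.4725 0.4224 0.    ] [ 0.4664  0.4292 -0.    ]
tile [ 0.4426 -0.0077  0.    ] [ 0.4434 -0.0123  0.    ]
blueTL handle [0.7281 0.3878 0.156 ]
blueTLw [0.6844 0.3994 0.098 ]
blueBLhandle [0.3854 0.1656 0.156 ]
```

```bash
cat >> h.py <<'E'
def rel(pts,yaw=None):
    """rows (mm, deg) from the measured pose to TCP points; yaw = world angle of tool y in deg, tool down"""
    from scipy.spatial.transform import Rotation as R
    o=arm.get_obs();Rm=np.array(o["eef_rot"]);p=np.array(o["tool_pos"])
    rv=np.zeros(3)
    if yaw is not None:
        a=np.radians(yaw);y=np.array([np.cos(a),np.sin(a),0]);z=np.array([0,0,-1.]);T=np.c_[np.cross(y,z),y,z]
        rv=R.from_matrix(Rm.T@T).as_rotvec(degrees=True)
    print("t",round(o["t"],2),"p",np.round(p,4),"yaw",round(np.degrees(np.arctan2(Rm[1,1],Rm[0,1])),1),"F",np.round(o["force"],1),"gap",round(o["finger_gap"],4))
    for q in pts: print(np.round(Rm.T@(np.array(q)-p)*1000,1).tolist(),np.round(rv,1).tolist())
E
python3 -c "
from h import *
rel([(.531,-.1463,.16)],11); rel([(.531,-.1463,.24)],11)"
```

```text
t 1.3 p [0.2999 0.6325 0.2389] yaw 64.6 F [-0.6  0.3 -0.8] gap 0.0908
[-542.5, -604.7, 78.9] [-0.0, 0.0, 53.6]
t 1.3 p [0.2999 0.6325 0.2389] yaw 64.6 F [-0.6  0.3 -0.8] gap 0.0908
[-542.5, -604.7, -1.1] [-0.0, 0.0, 53.6]
```

Emit:
arm_command(targets=[-542,-605,0,0,0,54,-542,-605,0,0,0,54,-542,-605,0,0,0,54,-542,-605,0,0,0,54,-542,-605,0,0,0,54,-542,-605,0,0,0,54,-542,-605,0,0,0,54,-542,-605,0,0,0,54,-542,-605,0,0,0,54,-542,-605,0,0,0,54], grip=1, grip_force=25)

```text
t: 2.13
tool_pos: [0.4183, 0.2311, 0.2392]
eef_rot: [[-0.184, 0.983, 0.001], [0.983, 0.184, 0.0], [0.0, 0.001, -1.0]]
force: [0.8, 0.1, -0.6]
finger_gap: 0.0274
```

```bash
python3 -c "
from h import *
rel([(.531,-.1463,.24),(.531,-.1463,.125)],11)"
```

```text
t 2.13 p [0.4183 0.2311 0.2392] yaw 10.6 F [ 0.8  0.1 -0.6] gap 0.0274
[-391.7, 41.2, -0.8] [0.0, -0.0, -0.4]
[-391.7, 41.2, 114.2] [0.0, -0.0, -0.4]
```

Emit:
arm_command(targets=[-392,41,0,0,0,0,-392,41,0,0,0,0,-392,41,0,0,0,0,-392,41,0,0,0,0,-392,41,0,0,0,0,-392,41,0,0,0,0,-392,41,0,0,0,0,-392,41,0,0,0,0,-392,41,0,0,0,0,-392,41,60,0,0,0])

```text
t: 2.97
tool_pos: [0.5339, -0.1452, 0.2057]
eef_rot: [[-0.182, 0.983, 0.012], [0.983, 0.182, -0.004], [-0.006, 0.011, -1.0]]
force: [2.3, -0.3, 0.7]
finger_gap: 0.0004
```

```bash
python3 -c "
from h import *
rel([(.531,-.1463,.125),(.531,-.1463,.105)],11)"
```

```text
t 2.97 p [ 0.5339 -0.1452  0.2057] yaw 10.5 F [ 2.3 -0.3  0.7] gap 0.0004
[-0.1, -4.0, 80.6] [0.6, 0.3, -0.5]
[0.0, -4.2, 100.6] [0.6, 0.3, -0.5]
```

Emit:
arm_command(targets=[0,-4,40,0.6,0.3,0,0,-4,75,0.6,0.3,0,0,-4,86,0.6,0.3,0,0,-4,92,0.6,0.3,0,0,-4,96,0.6,0.3,0,0,-4,99,0.6,0.3,0,0,-4,102,0.6,0.3,0,0,-4,102,0.6,0.3,0,0,-4,102,0.6,0.3,0])

```text
t: 3.72
tool_pos: [0.532, -0.1463, 0.105]
eef_rot: [[-0.182, 0.983, 0.002], [0.983, 0.182, -0.001], [-0.001, 0.002, -1.0]]
force: [-0.2, 2.2, 3.3]
finger_gap: 0.0002
```

```bash
python3 -c "
from h import *
import cv2
rel([(.531,-.1463,.2)],11)
cv2.imwrite('pics/side1.png',cv2.resize(arm.capture('side')[220:400,280:500,::-1],(733,600)))
print(arm.place_of('lever_grip','side'))"
```

```text
t 3.72 p [ 0.532  -0.1463  0.105 ] yaw 10.5 F [-0.2  2.2  3.3] gap 0.0002
[0.1, -0.8, -95.0] [0.1, 0.1, -0.5]
[{'uv': [392.1, 321.6], 'conf': 0.5}]
```

View pics/side1.png

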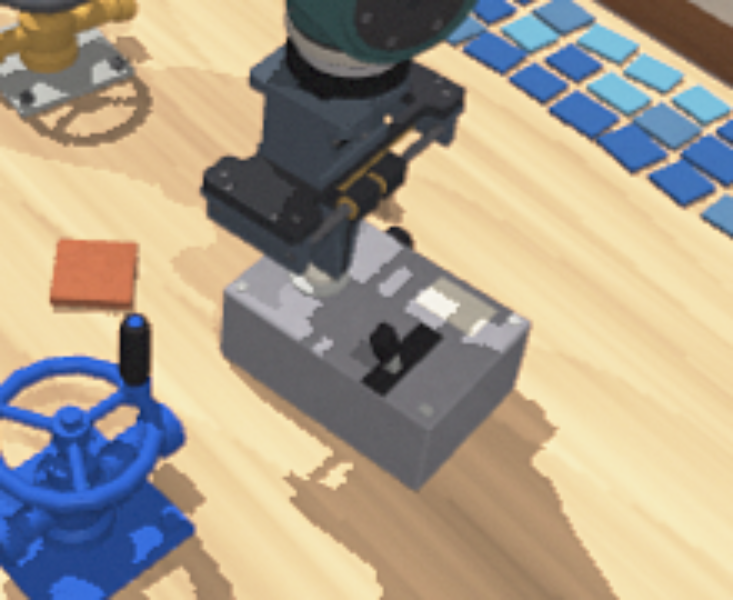

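The side crop shows the finger on the button and the lever tipping over, with its grip at crop (385,340). I raise the tool and look at the dropped lever.

Emit:
arm_command(targets=[0,0,-30,0,0,0,0,0,-65,0,0,0,0,0,-65,0,0,0,0,0,-65,0,0,0,0,0,-65,0,0,0])

```text
t: 4.23
tool_pos: [0.5317, -0.1463, 0.1698]
eef_rot: [[-0.182, 0.983, 0.003], [0.983, 0.182, -0.001], [-0.002, 0.003, -1.0]]
force: [-0.6, -0.1, -0.2]
finger_gap: 0.0006
```

```bash
python3 -c "
from h import *
import cv2
a=arm.capture('side')[260:380,330:470,::-1];b=arm.capture('top')[160:280,350:490,::-1]
cv2.imwrite('pics/l2.png',np.hstack([cv2.resize(a,(400,343),interpolation=2),cv2.resize(b,(400,343),interpolation=2)]))
for c,z in(('side',.09),('top',.09)):
  for d in arm.place_of('lever_grip',c): print(c,d,atz(c,d['uv'],z))
yw=np.radians(10.5);x=np.array([np.cos(yw),np.sin(yw),0]);y=np.array([-x[1],x[0],0])
C=np.array([.532,-.1465,0])-.0425*y+.003*x
for n,p in(('dropped',C-.079*x-.0425*y+[0,0,.09]),('hinge',C-.030*x-.0425*y+[0,0,.055])): print(n,p,proj('top',p),proj('side',p))
rel([(.531,-.1463,.2)],11)"
```

```text
side {'uv': [383.8, 335.4], 'conf': 0.47} [ 0.46999616 -0.2395319   0.09      ]
dropped [ 0.47276265 -0.24392657  0.09      ] [438.25961747 245.846246  ] [386.25075099 336.14087045]
hinge [ 0.52094214 -0.23499703  0.055     ] [428.79594974 227.34064706] [398.30559518 333.05408705]
t 4.43 p [ 0.5313 -0.1461  0.1688] yaw 10.5 F [-0.8 -0.3 -0.2] gap 0.0003
[-0.1, -0.3, -31.2] [0.0, 0.0, -0.5]
```

View pics/l2.png

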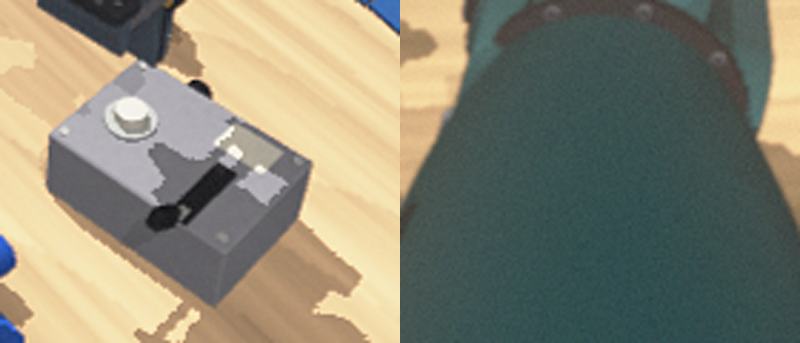

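Lever dropped: its grip is at side pixel (388,335), and the model predicts (386,336). I plan the push and check clearance to the near blue valve's handle.

```bash
cat >> h.py <<'E'
yw=np.radians(10.5);bx=np.array([np.cos(yw),np.sin(yw),0]);by=np.array([-bx[1],bx[0],0]);H=np.array([.5205,-.235,0])-.003*by
def L(s,z): return H+bx*s/1000+[0,0,z/1000]
E
python3 -c "
from h import *
h=tri((409,297),(320.5,318));print(h,(h[0]-H)@bx,(h[0]-H)@by)
rel([L(-105,170),L(-105,75)],10.5)"
```

```text
(array([ 0.3626646 , -0.16574418,  0.14977341]), np.float64(0.1595983278712083)) -0.14257155920109904 0.09985934054601883
t 4.43 p [ 0.5313 -0.1461  0.1688] yaw 10.5 F [-0.8 -0.3 -0.2] gap 0.0003
[-88.4, -131.8, -1.2] [0.0, 0.0, 0.0]
[-88.4, -131.9, 93.8] [0.0, 0.0, 0.0]
```

Emit:
arm_command(targets=[-30,-38,0,0,0,0,-55,-75,0,0,0,0,-75,-110,0,0,0,0,-88,-132,0,0,0,0,-88,-132,0,0,0,0,-88,-132,30,0,0,0,-88,-132,60,0,0,0,-88,-132,85,0,0,0,-88,-132,94,0,0,0,-88,-132,94,0,0,0])

```text
t: 5.27
tool_pos: [0.4166, -0.2558, 0.0726]
eef_rot: [[-0.182, 0.983, -0.003], [0.983, 0.182, 0.002], [0.003, -0.002, -1.0]]
force: [-0.6, 0.3, -0.8]
finger_gap: 0.0006
```

```bash
python3 -c "
from h import *
rel([L(-82,76),L(-74,86),L(-66,98),L(-58,108),L(-50,115),L(-41,120),L(-32,124),L(-23,126),L(-16,127),L(-16,127)],10.5)"
```

```text
t 5.27 p [ 0.4166 -0.2558  0.0726] yaw 10.5 F [-0.6  0.3 -0.8] gap 0.0006
[-1.5, 24.0, -3.4] [-0.1, -0.1, 0.0]
[-1.5, 31.9, -13.4] [-0.1, -0.1, 0.0]
[-1.5, 39.9, -25.5] [-0.1, -0.1, 0.0]
[-1.5, 47.9, -35.5] [-0.1, -0.1, 0.0]
[-1.4, 55.9, -42.5] [-0.1, -0.1, 0.0]
[-1.4, 64.9, -47.5] [-0.1, -0.1, 0.0]
[-1.4, 73.9, -51.5] [-0.1, -0.1, 0.0]
[-1.4, 82.9, -53.6] [-0.1, -0.1, 0.0]
[-1.4, 89.9, -54.6] [-0.1, -0.1, 0.0]
[-1.4, 89.9, -54.6] [-0.1, -0.1, 0.0]
```

Emit:
arm_command(targets=[-1,24,-3,0,0,0,-1,32,-13,0,0,0,-1,40,-26,0,0,0,-1,48,-36,0,0,0,-1,56,-43,0,0,0,-1,65,-48,0,0,0,-1,74,-52,0,0,0,-1,83,-54,0,0,0,-1,90,-55,0,0,0,-1,90,-55,0,0,0])

```text
t: 6.1
tool_pos: [0.5067, -0.2403, 0.1274]
eef_rot: [[-0.183, 0.983, -0.002], [0.983, 0.183, 0.002], [0.002, -0.002, -1.0]]
force: [1.0, 0.9, -0.0]
finger_gap: 0.0006
```

Emit:
arm_command(targets=[0,-15,0,0,0,0,0,-40,0,0,0,0,0,-60,0,0,0,0,0,-60,-30,0,0,0,0,-60,-60,0,0,0,0,-60,-90,0,0,0,0,-60,-90,0,0,0])

```text
t: 6.68
tool_pos: [0.4486, -0.2528, 0.2221]
eef_rot: [[-0.182, 0.983, 0.003], [0.983, 0.183, -0.001], [-0.002, 0.002, -1.0]]
force: [1.2, -0.0, 0.6]
finger_gap: 0.0003
```

```bash
python3 -c "
from h import *
import cv2
a=arm.capture('side')[260:380,330:470,::-1]
cv2.imwrite('pics/l3.png',cv2.resize(a,(700,600),interpolation=2))
W=np.array([.5535,.2193])
print(arm.place_of('lever_grip','side'),proj('side',L(10.7,114)),proj('side',L(-49,90)))
rel([(.5606,.269,.23)],10.5)"
```

```text
[{'uv': [405.3, 310.7], 'conf': 0.6}] [405.62671131 313.12792567] [387.27040139 337.04596357]
t 6.78 p [ 0.4472 -0.2517  0.2179] yaw 10.5 F [ 0.   0.5 -0.2] gap 0.0003
[491.2, 206.5, -11.6] [-0.1, -0.1, 0.0]
```

View pics/l3.png

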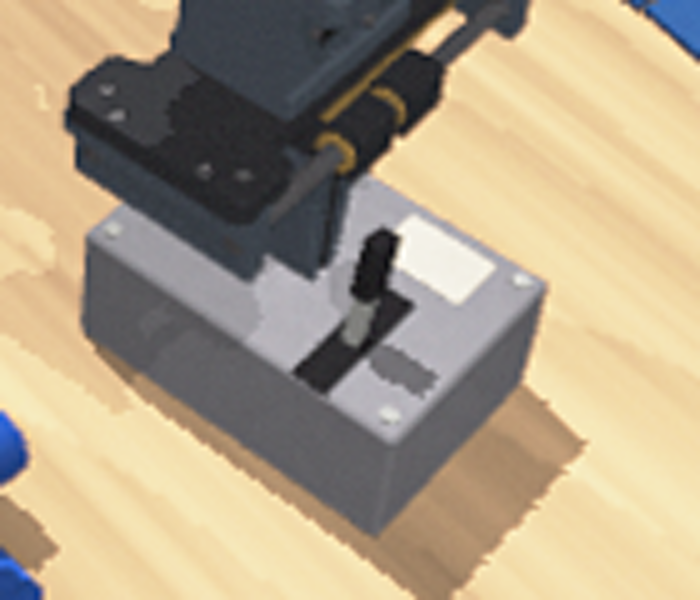

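Lever up again, grip at side pixel (405,312) as predicted, and the finger is clear. Next, the handwheel's handle.

Emit:
arm_command(targets=[491,206,-12,0,0,0,491,206,-12,0,0,0,491,206,-12,0,0,0,491,206,-12,0,0,0,491,206,-12,0,0,0,491,206,-12,0,0,0,491,206,-12,0,0,0,491,206,-12,0,0,0,491,206,-12,0,0,0,491,206,-12,0,0,0], grip=0.35, grip_force=40)

```text
t: 7.62
tool_pos: [0.5345, 0.1573, 0.2257]
eef_rot: [[-0.183, 0.983, -0.004], [0.983, 0.183, 0.0], [0.001, -0.004, -1.0]]
force: [1.1, -0.9, 0.7]
finger_gap: 0.0589
```

```bash
python3 -c "
from h import *
rel([(.5606,.269,.22)],10.5)"
```

```text
t 7.62 p [0.5345 0.1573 0.2257] yaw 10.5 F [ 1.1 -0.9  0.7] gap 0.0589
[105.0, 46.1, 5.6] [-0.2, -0.1, 0.0]
```

Emit:
arm_command(targets=[35,15,6,0,0,0,70,31,6,0,0,0,105,46,6,0,0,0,105,46,6,0,0,0,105,46,6,0,0,0,105,46,30,0,0,0,105,46,55,0,0,0,105,46,70,0,0,0,105,46,79,0,0,0,105,46,79,0,0,0])

```text
t: 8.45
tool_pos: [0.5586, 0.2672, 0.144]
eef_rot: [[-0.182, 0.983, -0.008], [0.983, 0.182, -0.001], [0.0, -0.008, -1.0]]
force: [0.1, -0.1, -0.6]
finger_gap: 0.0592
```

```bash
python3 -c "
from h import *
import cv2
a=arm.capture('side')[150:255,230:370,::-1]
cv2.imwrite('pics/g.png',cv2.resize(a,(800,600),interpolation=2))
rel([(.5606,.269,.147)],10.5)"
```

```text
t 8.5 p [0.5595 0.2677 0.1455] yaw 10.5 F [-0.   0.1  1.1] gap 0.059
[1.0, 1.3, -1.5] [-0.4, -0.0, -0.0]
```

View pics/g.png

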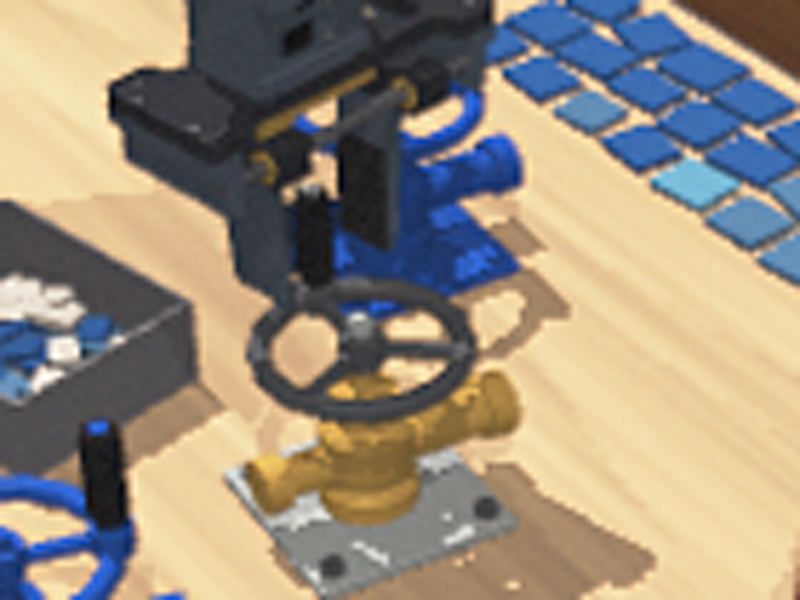

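The handle (crop (315,235)) stands between the jaws. Closing.

Emit:
arm_command(targets=[0,0,-1,0,0,0,0,0,-1,0,0,0,0,0,-1,0,0,0,0,0,-1,0,0,0,0,0,-1,0,0,0,0,0,-1,0,0,0], grip=1)

```text
t: 9.0
tool_pos: [0.5596, 0.2678, 0.1469]
eef_rot: [[-0.182, 0.983, -0.006], [0.983, 0.182, -0.0], [0.001, -0.006, -1.0]]
force: [0.4, -0.1, 0.2]
finger_gap: 0.022
```

```bash
cat >> h.py <<'E'
Wc=np.array([.5535,.2193])
def ang():
    p=np.array(arm.get_obs()["tool_pos"]);d=p[:2]-Wc;return np.degrees(np.arctan2(d[1],d[0])),np.hypot(*d)*1000
def circ(angs,r=.050,z=.146): rel([(*(Wc+r*np.array([np.cos(a),np.sin(a)])),z) for a in np.radians(angs)],10.5)
E
python3 -c "
from h import *
a=ang();print(a);circ([a[0]-b for b in (8,20,34,48,62,76,90,104,118,118)])"
```

```text
(np.float64(82.88047385466291), np.float64(48.90595943563141))
t 9.0 p [0.5596 0.2678 0.1469] yaw 10.5 F [ 0.4 -0.1  0.2] gap 0.022
[-1.5, 6.8, 0.8] [-0.3, -0.0, -0.0]
[-7.0, 15.7, 0.8] [-0.3, -0.0, -0.0]
[-15.6, 24.4, 0.7] [-0.3, -0.0, -0.0]
[-26.0, 30.7, 0.7] [-0.3, -0.0, -0.0]
[-37.6, 34.4, 0.6] [-0.3, -0.0, -0.0]
[-49.8, 35.1, 0.6] [-0.3, -0.0, -0.0]
[-61.7, 32.9, 0.6] [-0.3, -0.0, -0.0]
[-72.8, 27.8, 0.6] [-0.3, -0.0, -0.0]
[-82.3, 20.2, 0.7] [-0.3, -0.0, -0.0]
[-82.3, 20.2, 0.7] [-0.3, -0.0, -0.0]
```

Emit:
arm_command(targets=[0,0,1,0,0,0,-2,7,1,0,0,0,-7,16,1,0,0,0,-16,24,1,0,0,0,-26,31,1,0,0,0,-38,34,1,0,0,0,-50,35,1,0,0,0,-55,34,1,0,0,0,-55,34,1,0,0,0])

```text
t: 9.75
tool_pos: [0.604, 0.2192, 0.1467]
eef_rot: [[-0.181, 0.983, -0.004], [0.983, 0.181, -0.0], [0.001, -0.004, -1.0]]
force: [-0.8, -2.0, 8.8]
finger_gap: 0.0189
```

```bash
python3 -c "
from h import *
a=ang();print(a);circ([a[0]-b for b in (4,8,13,18,23,28,36,48,62,76)])"
```

```text
(np.float64(-0.08739508347538606), np.float64(50.45034389025141))
t 9.75 p [0.604  0.2192 0.1467] yaw 10.4 F [-0.8 -2.   8.8] gap 0.0189
[-3.3, -1.2, 0.7] [-0.2, -0.0, -0.1]
[-6.7, -2.2, 0.7] [-0.2, -0.0, -0.1]
[-10.7, -3.8, 0.7] [-0.2, -0.0, -0.1]
[-14.7, -5.7, 0.7] [-0.2, -0.0, -0.1]
[-18.4, -7.9, 0.7] [-0.2, -0.0, -0.1]
[-21.9, -10.5, 0.7] [-0.2, -0.0, -0.1]
[-27.1, -15.2, 0.7] [-0.2, -0.0, -0.1]
[-33.4, -23.5, 0.8] [-0.2, -0.0, -0.1]
[-38.5, -34.6, 0.8] [-0.2, -0.0, -0.1]
[-40.7, -46.6, 0.8] [-0.2, -0.0, -0.1]
```

Emit:
arm_command(targets=[-3,-1,-1,0,0,0,-7,-2,-1,0,0,0,-11,-4,-1,0,0,0,-15,-6,-1,0,0,0,-15,-6,-1,0,0,0])

```text
t: 10.17
tool_pos: [0.604, 0.206, 0.1478]
eef_rot: [[-0.18, 0.984, 0.005], [0.984, 0.18, 0.006], [0.005, 0.006, -1.0]]
force: [26.2, 27.5, -30.6]
finger_gap: 0.019
```

```bash
python3 -c "
from h import *
a=ang();print(a);circ([a[0]-b for b in (8,18,30,42,54,64,68,68)])"
```

```text
(np.float64(-14.807274511289684), np.float64(52.19336587492748))
t 10.17 p [0.604  0.206  0.1478] yaw 10.4 F [ 26.2  27.5 -30.6] gap 0.019
[-5.2, -5.4, 1.7] [0.3, -0.3, -0.1]
[-12.0, -10.8, 1.6] [0.3, -0.3, -0.1]
[-18.8, -18.7, 1.6] [0.3, -0.3, -0.1]
[-23.9, -27.9, 1.5] [0.3, -0.3, -0.1]
[-26.9, -37.9, 1.4] [0.3, -0.3, -0.1]
[-27.8, -46.5, 1.3] [0.3, -0.3, -0.1]
[-27.7, -50.0, 1.3] [0.3, -0.3, -0.1]
[-27.7, -50.0, 1.3] [0.3, -0.3, -0.1]
```

The force rose sharply (27 N against the motion) near the plate's −5.5° direction, so this is probably the closed stop. I check in a picture where the handle stands between the fingers.

```bash
python3 -c "
from h import *
import cv2
a=arm.capture('side')[150:255,230:370,::-1].copy()
b=cv2.resize(a,(800,600),interpolation=2)
S=lambda p:tuple(int(v) for v in (proj('side',p)-[230,150])*[800/140,600/105])
for g,col in((-5.5,(0,0,255)),(-15,(0,255,0))):
  for k in(0,120,240):
    t=np.radians(g+k); cv2.circle(b,S((Wc[0]+.05*np.cos(t),Wc[1]+.05*np.sin(t),.104)),3,col,-1)
cv2.imwrite('pics/s.png',b)
rel([],10.5)"
```

```text
t 10.22 p [0.604  0.206  0.1478] yaw 10.4 F [ 26.3  26.7 -29.4] gap 0.0189
```

View pics/s.png

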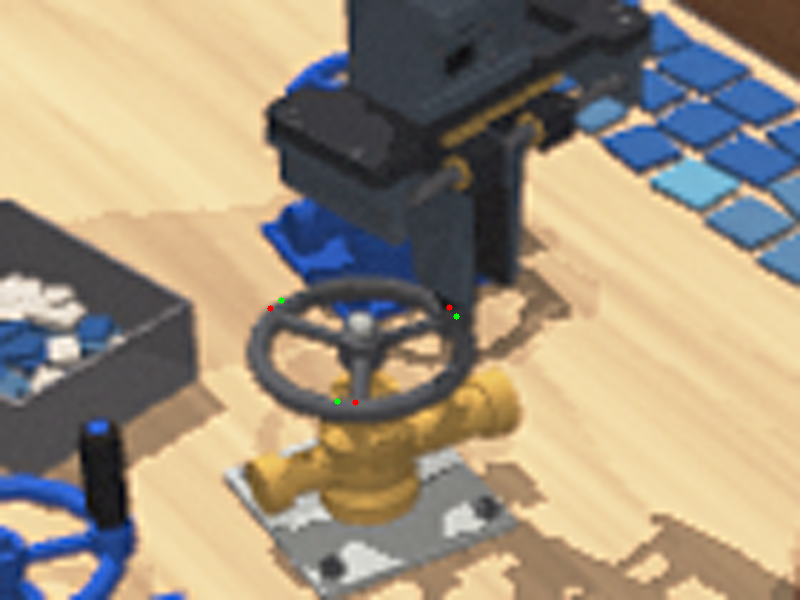

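The lower spoke meets the rim at crop (357,405), on the red mark for −5.5°. So the handle lies along the valve's x axis and the wheel is at its closed stop. The grip slid about 8 mm, so I open slightly, re-centre on the handle and re-grip.

Emit:
arm_command(targets=[0,0,0,0,0,0,0,0,0,0,0,0,0,0,0,0,0,0], grip=0.6, grip_force=30)

```text
t: 10.47
tool_pos: [0.6037, 0.2059, 0.1476]
eef_rot: [[-0.181, 0.984, 0.004], [0.984, 0.181, 0.005], [0.004, 0.005, -1.0]]
force: [-0.5, 0.2, 1.1]
finger_gap: 0.0352
```

```bash
python3 -c "
from h import *
circ([-5.5],z=.147)"
```

```text
t 10.47 p [0.6037 0.2059 0.1476] yaw 10.4 F [-0.5  0.2  1.1] gap 0.0352
[8.5, 1.1, 0.7] [0.3, -0.2, -0.1]
```

Emit:
arm_command(targets=[4,0,0,0.3,-0.2,0,8,1,1,0.3,-0.2,0,8,1,1,0.3,-0.2,0,8,1,1,0.3,-0.2,0])

```text
t: 10.8
tool_pos: [0.6031, 0.2143, 0.1466]
eef_rot: [[-0.181, 0.983, -0.001], [0.983, 0.181, 0.001], [0.001, -0.001, -1.0]]
force: [-0.8, -0.6, 0.1]
finger_gap: 0.0366
```

Emit:
arm_command(targets=[0,0,0,0,0,0,0,0,0,0,0,0,0,0,0,0,0,0,0,0,0,0,0,0,0,0,0,0,0,0], grip=1)

```text
t: 11.22
tool_pos: [0.6034, 0.2142, 0.1467]
eef_rot: [[-0.181, 0.984, -0.0], [0.984, 0.181, 0.001], [0.001, 0.0, -1.0]]
force: [3.5, 0.6, -2.2]
finger_gap: 0.0195
```

```bash
python3 -c "
from h import *
a=ang();print(a);p=arm.get_obs()['tool_pos'][2];circ([-5.5+b for b in (-8,0,10,24,38,52,66,80,94,108)],z=p)"
```

```text
(np.float64(-5.785895938145972), np.float64(50.12208144127337))
t 11.22 p [0.6034 0.2142 0.1467] yaw 10.4 F [ 3.5  0.6 -2.2] gap 0.0195
[-6.3, -2.4, -0.0] [0.0, -0.0, -0.1]
[0.3, -0.0, 0.0] [0.0, -0.0, -0.1]
[8.8, 1.6, 0.0] [0.0, -0.0, -0.1]
[21.0, 1.4, 0.0] [0.0, -0.0, -0.1]
[32.8, -1.8, 0.0] [0.0, -0.0, -0.1]
[43.4, -7.7, 0.0] [0.0, -0.0, -0.1]
[52.3, -16.0, 0.0] [0.0, -0.0, -0.1]
[59.0, -26.3, 0.0] [0.0, -0.0, -0.1]
[62.9, -37.8, 0.0] [0.0, -0.0, -0.1]
[64.0, -49.9, 0.0] [0.0, -0.0, -0.1]
```

Emit:
arm_command(targets=[-2,-0.5,0,0,0,0,-2.5,-1,0,0,0,0,-2.5,-1,0,0,0,0])

```text
t: 11.47
tool_pos: [0.6033, 0.2135, 0.1468]
eef_rot: [[-0.18, 0.984, 0.002], [0.984, 0.18, 0.004], [0.004, 0.003, -1.0]]
force: [4.3, 20.7, -9.2]
finger_gap: 0.0194
```

```bash
python3 -c "
from h import *
a=ang();print(a);p=arm.get_obs()['tool_pos'][2];circ([-5.5+b for b in (0,10,24,38,52,66,80,94,108,122)],z=.147)"
```

```text
(np.float64(-6.587293418883438), np.float64(50.16790632159837))
t 11.47 p [0.6033 0.2135 0.1468] yaw 10.4 F [ 4.3 20.7 -9.2] gap 0.0194
[1.0, 0.1, -0.2] [0.2, -0.2, -0.1]
[9.5, 1.8, -0.2] [0.2, -0.2, -0.1]
[21.7, 1.5, -0.2] [0.2, -0.2, -0.1]
[33.5, -1.7, -0.1] [0.2, -0.2, -0.1]
[44.1, -7.6, -0.1] [0.2, -0.2, -0.1]
[53.0, -15.9, -0.1] [0.2, -0.2, -0.1]
[59.6, -26.2, -0.1] [0.2, -0.2, -0.1]
[63.6, -37.7, -0.1] [0.2, -0.2, -0.1]
[64.6, -49.8, -0.1] [0.2, -0.2, -0.1]
[62.7, -61.9, -0.2] [0.2, -0.2, -0.1]
```

The nudge moved 0.7 mm and met 21 N, so it is a hard stop. Reference angle is about −5.8°. Now I open it by 720°.

Emit:
arm_command(targets=[1,0,0,0,0,0,10,2,0,0,0,0,22,1,0,0,0,0,33,-2,0,0,0,0,44,-8,0,0,0,0,53,-16,0,0,0,0,60,-26,0,0,0,0,64,-38,0,0,0,0,65,-50,0,0,0,0,63,-62,0,0,0,0])

```text
t: 12.3
tool_pos: [0.53, 0.2637, 0.1467]
eef_rot: [[-0.181, 0.983, 0.002], [0.983, 0.181, 0.002], [0.002, 0.003, -1.0]]
force: [11.4, -17.0, -6.3]
finger_gap: 0.0193
```

```bash
python3 -c "
from h import *
a=ang();print(a);circ([a[0]+15*k for k in range(1,11)],z=.147)"
```

```text
(np.float64(117.88664564875482), np.float64(50.286804835935))
t 12.3 p [0.53   0.2637 0.1467] yaw 10.5 F [ 11.4 -17.   -6.3] gap 0.0193
[-5.8, -11.7, -0.4] [0.1, -0.1, -0.0]
[-14.2, -21.8, -0.4] [0.1, -0.1, -0.0]
[-24.8, -29.3, -0.5] [0.1, -0.1, -0.0]
[-37.1, -33.7, -0.5] [0.1, -0.1, -0.0]
[-50.1, -34.9, -0.5] [0.1, -0.1, -0.0]
[-63.0, -32.6, -0.5] [0.1, -0.1, -0.0]
[-74.8, -27.1, -0.6] [0.1, -0.1, -0.0]
[-84.8, -18.8, -0.6] [0.1, -0.1, -0.0]
[-92.3, -8.1, -0.5] [0.1, -0.1, -0.0]
[-96.8, 4.2, -0.5] [0.1, -0.1, -0.0]
```

Emit:
arm_command(targets=[-6,-11,0,0,0,0,-15,-21,0,0,0,0,-25,-28,0,0,0,0,-37,-33,0,0,0,0,-50,-34,0,0,0,0,-63,-32,0,0,0,0,-74,-27,0,0,0,0,-84,-18,0,0,0,0,-91,-8,0,0,0,0,-96,4,0,0,0,0])

```text
t: 13.13
tool_pos: [0.5524, 0.1687, 0.1466]
eef_rot: [[-0.18, 0.984, 0.001], [0.984, 0.18, 0.002], [0.002, 0.002, -1.0]]
force: [-2.6, 11.2, 1.2]
finger_gap: 0.0193
```

```bash
python3 -c "
from h import *
a=ang();print(a);circ([a[0]+15*k for k in range(1,11)],z=.147)"
```

```text
(np.float64(-91.28878031850994), np.float64(50.64739791268198))
t 13.13 p [0.5524 0.1687 0.1466] yaw 10.4 F [-2.6 11.2  1.2] gap 0.0193
[-0.3, 13.1, -0.4] [0.1, -0.1, -0.1]
[2.1, 26.0, -0.4] [0.1, -0.1, -0.1]
[7.8, 37.7, -0.3] [0.1, -0.1, -0.1]
[16.4, 47.6, -0.3] [0.1, -0.1, -0.1]
[27.2, 54.9, -0.3] [0.1, -0.1, -0.1]
[39.5, 59.2, -0.2] [0.1, -0.1, -0.1]
[52.5, 60.2, -0.2] [0.1, -0.1, -0.1]
[65.3, 57.7, -0.2] [0.1, -0.1, -0.1]
[77.1, 52.0, -0.2] [0.1, -0.1, -0.1]
[86.9, 43.5, -0.2] [0.1, -0.1, -0.1]
```

Emit:
arm_command(targets=[0,13,0,0,0,0,2,26,0,0,0,0,8,38,0,0,0,0,17,47,0,0,0,0,27,54,0,0,0,0,39,58,0,0,0,0,52,59,0,0,0,0,65,57,0,0,0,0,76,52,0,0,0,0,86,43,0,0,0,0])

```text
t: 13.97
tool_pos: [0.5791, 0.262, 0.1467]
eef_rot: [[-0.18, 0.984, 0.002], [0.984, 0.18, 0.003], [0.002, 0.003, -1.0]]
force: [3.8, -0.9, -4.2]
finger_gap: 0.0194
```

```bash
python3 -c "
from h import *
a=ang();print(a);circ([a[0]+15*k for k in range(1,11)],z=.147)"
```

```text
(np.float64(59.07674026377152), np.float64(49.82923364952378))
t 13.97 p [0.5791 0.262  0.1467] yaw 10.4 F [ 3.8 -0.9 -4.2] gap 0.0194
[7.4, -10.7, -0.3] [0.2, -0.1, -0.1]
[11.6, -23.1, -0.3] [0.2, -0.1, -0.1]
[12.5, -36.1, -0.4] [0.2, -0.1, -0.1]
[9.9, -48.9, -0.4] [0.2, -0.1, -0.1]
[4.2, -60.6, -0.5] [0.2, -0.1, -0.1]
[-4.4, -70.5, -0.5] [0.2, -0.1, -0.1]
[-15.3, -77.7, -0.5] [0.2, -0.1, -0.1]
[-27.6, -81.9, -0.6] [0.2, -0.1, -0.1]
[-40.6, -82.8, -0.6] [0.2, -0.1, -0.1]
[-53.4, -80.3, -0.6] [0.2, -0.1, -0.1]
```

Now at unwrapped angle 419°; the goal is 714.2°. Continuing.

Emit:
arm_command(targets=[7,-11,0,0,0,0,11,-23,0,0,0,0,12,-36,0,0,0,0,10,-49,0,0,0,0,4,-60,0,0,0,0,-4,-70,0,0,0,0,-15,-77,0,0,0,0,-28,-81,0,0,0,0,-41,-82,0,0,0,0,-53,-80,0,0,0,0])

```text
t: 14.8
tool_pos: [0.5091, 0.1956, 0.1467]
eef_rot: [[-0.181, 0.984, 0.004], [0.984, 0.181, 0.004], [0.003, 0.005, -1.0]]
force: [10.0, 8.3, -6.2]
finger_gap: 0.019
```

```bash
python3 -c "
from h import *
a=ang();print(a);circ([a[0]+14*k for k in range(1,11)],z=.147)"
```

```text
(np.float64(-151.85178230948526), np.float64(50.33461274117683))
t 14.8 p [0.5091 0.1956 0.1467] yaw 10.4 F [10.   8.3 -6.2] gap 0.019
[-11.0, 5.4, -0.3] [0.3, -0.2, -0.1]
[-20.5, 13.0, -0.3] [0.3, -0.2, -0.1]
[-27.8, 22.8, -0.3] [0.3, -0.2, -0.1]
[-32.7, 33.9, -0.3] [0.3, -0.2, -0.1]
[-34.6, 46.0, -0.2] [0.3, -0.2, -0.1]
[-33.6, 58.1, -0.2] [0.3, -0.2, -0.1]
[-29.7, 69.7, -0.1] [0.3, -0.2, -0.1]
[-23.1, 79.9, -0.0] [0.3, -0.2, -0.1]
[-14.2, 88.3, 0.0] [0.3, -0.2, -0.1]
[-3.6, 94.2, 0.1] [0.3, -0.2, -0.1]
```

Emit:
arm_command(targets=[-11,5,0,0,0,0,-20,13,0,0,0,0,-27,23,0,0,0,0,-32,34,0,0,0,0,-34,46,0,0,0,0,-33,58,0,0,0,0,-29,69,0,0,0,0,-23,79,0,0,0,0,-14,88,0,0,0,0,-4,93,0,0,0,0])

```text
t: 15.63
tool_pos: [0.6021, 0.2083, 0.1468]
eef_rot: [[-0.18, 0.984, 0.005], [0.984, 0.18, 0.003], [0.002, 0.006, -1.0]]
force: [9.4, -6.1, -11.8]
finger_gap: 0.0194
```

```bash
python3 -c "
from h import *
a=ang();print(a);circ([-5.8],z=.147)"
```

```text
(np.float64(-12.805169281033624), np.float64(49.8267904762233))
t 15.63 p [0.6021 0.2083 0.1468] yaw 10.4 F [  9.4  -6.1 -11.8] gap 0.0194
[5.7, 2.2, -0.1] [0.3, -0.1, -0.1]
```

Emit:
arm_command(targets=[3,1,0,0,0,0,6,2,0,0,0,0,6,2,0,0,0,0,6,2,0,0,0,0,6,2,0,0,0,0])

```text
t: 16.05
tool_pos: [0.6031, 0.215, 0.1468]
eef_rot: [[-0.181, 0.984, 0.007], [0.984, 0.181, 0.004], [0.003, 0.008, -1.0]]
force: [9.0, 0.6, -7.8]
finger_gap: 0.019
```

```bash
python3 -c "
from h import *
import cv2
print(ang())
s=arm.capture('side')[:,:,::-1]
b=cv2.resize(s[150:255,230:370],(800,600),interpolation=2)
S=lambda p:tuple(int(v) for v in (proj('side',p)-[230,150])*[800/140,600/105])
for k in(0,120,240):
    t=np.radians(-5.5+k); cv2.circle(b,S((Wc[0]+.05*np.cos(t),Wc[1]+.05*np.sin(t),.104)),3,(0,0,255),-1)
b[400:,500:]=cv2.resize(s[275:350,345:457],(300,200))
cv2.imwrite('pics/f.png',b);rel([],10.5)
print(arm.place_of('lever_grip','side'))"
```

```text
(np.float64(-4.967559075830279), np.float64(49.83707305518604))
t 16.1 p [0.6032 0.215  0.1468] yaw 10.4 F [ 8.7  2.5 -8.8] gap 0.0194
[{'uv': [403.9, 308.2], 'conf': 0.63}, {'uv': [399.3, 333.4], 'conf': 0.54}]
```

View pics/f.png

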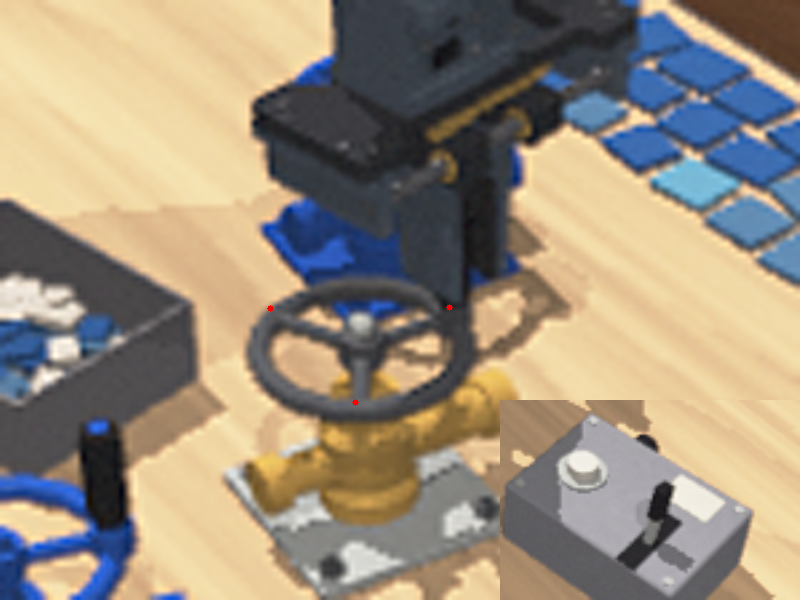

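The spokes sit where they did at the stop (lower one at crop (358,403)), two turns on. In the inset the lever is up and the button released. Settle, then hand in.

Emit:
arm_command(targets=[0,0,0,0,0,0,0,0,0,0,0,0,0,0,0,0,0,0,0,0,0,0,0,0])

```text
t: 16.48
tool_pos: [0.6031, 0.2152, 0.1467]
eef_rot: [[-0.181, 0.983, 0.009], [0.984, 0.181, 0.004], [0.002, 0.009, -1.0]]
force: [6.9, -0.9, -6.3]
finger_gap: 0.0189
```

```bash
python3 -c "
from h import *
print(ang());rel([],10.5);arm.job_done()"
```

```text
(np.float64(-4.764247216886884), np.float64(49.80549340357106))
t 16.48 p [0.6031 0.2152 0.1467] yaw 10.4 F [ 6.9 -0.9 -6.3] gap 0.0189
the job is handed in; nothing more can be done
```

I did all the steps and handed the job in at 16.5 s; no verdict is reported. I pressed the test button, the lever dropped, and I pushed it back up. I then closed the brass valve to its stop, opened it two turns, and left the gripper holding the handle.

- **Lever and button:** the last picture shows the lever up and the button released.
- **Closed stop:** a nudge moved only 0.7 mm against about 21 N. The handle lay along one of the foot plate's axes there, as the description says it should. It took only about a quarter turn to close, which is less than "somewhat less than one turn" suggests.
- **Two turns open:** the final handle angle is about −4.8°, against −5.8° at the stop. That is 720° within about 1°, and the wheel's spokes look the same as at the stop.
- **Grip:** the jaws are closed on the handle with a 19 mm gap, set to 30 N, and about 9 N remains on the wrist. The grip slid about 8 mm at the first contact with the stop, so I re-centred it before opening. I did not measure how far off-centre the handle now sits in the jaws.
- **Other things on the table:** I never went near the hammer, tub, bottle or tile, but I did not re-measure where they stand.

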